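# Close the filter block on its dowel pins and hold it pressed for the vacuum

### The job

Get the filter block ready for the vacuum: first swing the cradle's keeper bar shut until it snaps home over the end of the lower half, then take the upper half with the round wells from the draining mat and fit it the right way round over the lower half's two dowel pins. Press it down until the rubber gasket gives and the two halves meet, and finish still holding the upper half and pressing it down, because nothing else keeps the block closed until the pump pulls. Leave the upper half with the slots where it lies, and do not knock over the small bottles.

Things in the scene. Friction and masses are not known exactly. Their poses are not given: they have to be found in the camera images.
- cradle: grey painted cradle plate, 140 x 190 x 8 mm, fixed to the worktop, with low rails (top 20 mm above the worktop) in which the lower half lies. Origin on the worktop under the middle of the nest; long side along its y; the keeper bar is at its +y end
- keeper (a joint): angle of the steel keeper bar about its upright pivot, rad: 0 = shut against its stop, bar along the cradle's +x over the lower half's tongue; grows anticlockwise from above as it swings level, out from the nest, to 1.5. Low friction, stays where left. From 0.12 to 0.05 a spring ball must be overridden (3 to 4 N at the knob); past it the bar snaps home and stays shut
- keeper_knob (a point): centre of the top of the round black knob on the free end of the keeper bar: knob 15 mm in diameter (collides as a plain cylinder), standing 26 mm above the bar; bar 13 mm wide and 8 mm thick, its top 29.5 mm and the top of the knob 55 mm above the worktop
- keeper_pivot (a point): centre of the keeper bar's pivot, at the height of the bar's top; the knob's axis is 108 mm from it. Shut, the knob lies from here along the cradle's +x
- lower_half: lower half of the filter block: aluminium, 76 x 140 x 20 mm, loose in the nest (1.5 mm play each side), its underside 8 mm above the worktop; brass hose nozzle at its -y end, 12 mm high tongue at +y. Origin mid underside, z up, long side along y; +y as the cradle's. Two steel dowel pins stand on its top face
- gasket (a joint): how far the black rubber gasket in the lower half's top face is pressed in, m: 0 = free (it then stands 3 mm proud of the aluminium face), 0.003 = flush, when the two halves meet. It starts to give at about 4.5 N and is flush at about 11 N; the upper half's own weight (2 N) does not press it in
- well_half: upper half with 24 round wells (7.5 mm, four rows of six): grey plastic plate, 76 x 140 x 16 mm, 0.2 kg. Origin mid underside, z up, long side along y. Two through bores at x = 0: 14 mm wide at y = +55 mm (thick pin), 10 mm at y = -55 mm (thin pin). A 34 mm wide thumb tab sticks out 9.5 mm at the -y end. Closed, its origin is 20 mm above the lower half's, y axes the same way
- slot_half: the other upper half, same size, bores and tab, but with two columns of seven narrow slots (10 x 2.5 mm) and a grip rib 80 mm long; it lies beside the first on the mat and either may be at either place. Not used
- mat: black rubber draining mat, 250 x 165 mm, 4 mm thick (raised edge 6 mm), fixed; origin under its middle. The two upper halves lie flat on it side by side, their undersides 4 mm above the worktop
- dropper_a: small dropper bottle, 22 mm across, 77 mm tall, standing; bystander, origin at its foot, z up
- dropper_b: small dropper bottle, 22 mm across, 77 mm tall, standing; bystander, origin at its foot, z up
- vial: small capped vial, 22 mm across, 51 mm tall, standing; bystander, origin at its foot, z up
- thick_pin (a point): top of the thick dowel pin, 12 mm in diameter, at x = 0, y = +55 mm of the lower half; both pins stand 26 mm above its top face, straight for 14 mm, then tapered to 0.4 of their diameter
- thin_pin (a point): top of the thin dowel pin, 8 mm in diameter, at x = 0, y = -55 mm of the lower half (nozzle end)
- well_rib (a point): middle of the top of the well half's grip rib: 14 mm wide (along x), 70 mm long (along y), 24 mm high above the plate; 40 mm above the underside, over the origin

How it is judged:
By the outcome, as a careful person would: the job done as asked, in the order asked, and still so for the second after the job is handed in, while the arm keeps its last pose, push and grip.
It also fails if it takes over 69 s, if anything falls off the work surface, if the arm or the gripper's body presses on something with over 40 N, if the wrist force passes 120 N, or if a joint passes its speed limit or range.

### The arm

A 7-joint arm with a two-finger parallel gripper is mounted at the origin on a cart in front of the work surface, level with it; the furniture and walls round the work are solid. World frame = base frame: x ahead of the robot, y to its left, z up, the work surface at z = 0. Lengths are in m, angles in rad, forces in N, time in s.
With the tool pointing down it reaches from about 0.4 to 0.85 m from the base axis. Payload 4.5 kg.
Tool frame: the origin (TCP) lies midway between the tips of the shut fingers; the grasp point (between the pads) lies 19 mm behind it; z points along the fingers, y is the line along which they close (so a half turn about z gives the same grasp; the last joint's range is limited). The gripper opens to 88 mm and grips with 3 to 60 N. Pads are 18 mm wide; open, the fingers measure 123 mm over their backs; the gripper's body (75 mm by 187 mm) begins 45 mm behind the grasp point.
Start: joints at [1.249, 0.689, -0.195, 1.565, 0.157, 0.902, -0.215], TCP at [0.218, -0.586, 0.239] pointing down, gripper open.
Joint ranges: [-3.01, 3.01], [-0.46, 2.08], [-1.47, 1.51], [0.13, 2.56], [-1, 4.14], [0.04, 2.09], [-2.66, 2.66]. Speed limits (rad/s): [2.57, 2.57, 3.14, 3.14, 3.14, 3.14, 3.14].

### API

Orientations are given as a unit quaternion [x, y, z, w].
In Python, from plant import * gives the robot as it stands.
- The arm moves only by the tool send_rows, never from a script. Its argument "targets" is a list of rows, each a list of 2 entries, a list of its own where there are three numbers: the shift along the tool's x, y, z in units of 0.3 m (1.0 is 0.3 m), then the turn, a rotation vector about the tool's x, y, z in units of pi rad (1.0 is pi rad). A call has 1 to 12 rows; each row is the pose to reach, as a shift and turn from the pose commanded when the call began, along the tool's axes at that moment, turning the shorter way round; what a row does not reach only later rows make up. A row lasts 1/8 s, in which the tool goes at most 62.5 mm and 10.7 degrees, less where a joint would pass 70% of its speed; a pose out of reach is approached as far as the arm can. A call with a number of a shift or a turn outside -1 to 1 is refused whole. A call with a gripper value outside its range is refused whole. "fingers" is the opening, from 0 (shut) to 1 (fully open), set as the call begins (left out, the last holds). The fingers move at their own pace and stop on an object; "newtons" is the grip in N (left out, the last holds). Time passes only in rows, so rows that repeat a pose let the fingers close. It gives the time, the measured TCP pose, the force, the opening and the grip force at its end, in the units of the state.
- get_state(): the state, without advancing time (a new reading comes with each control period).
- snapshot(name): name is "scene" or "side" or "wrist"; returns a dict with "img" (480x640x3 uint8, blue, green, red), "fx", "fy", "cx", "cy" (pixels), "k1" (the pictures are not rectified: a ray, as slopes to the right and down, at radius r is drawn at 1 + k1 r^2 times it, then the intrinsics apply), "cam_to_world" (4x4, takes a point from camera to world coordinates); the wrist camera has in their place "T_tool_cam" (4x4, takes a point from camera to tool coordinates, whose origin is the TCP and whose axes are the flange's). Camera axes: x right, y down, z forward; pixel columns grow to the right and rows downward; lengths in m; the calibration is good to about 2 mm. A picture is of the moment at which its call begins: read the wrist's pose just before it. There is no depth.
- finish_job(): hands the job in; it is judged then, once.
The state is a dict: "clock": time; "q": joint angles; "qd": joint speeds; "joint_torque": joint torques, N m; "tool_pos": TCP position; "eef_rot": TCP orientation; "contact_force": force on the tool from outside, world axes, zero at the start; "moment": the same for the moment, N m; "opening": opening from 0.0 (shut) to 1.0 (fully open); "finger_force": force on a finger pad.
Only numpy, scipy, OpenCV 4.12 (cv2) and the standard library are available. Lean on these libraries where they do the work, as an engineer would, in place of code of your own. Each camera call takes 0.05 s, during which the arm holds its last target. There are 200 camera calls.

## Working session

There is one attempt and no reset: what is moved stays moved. The work goes in short steps, Python scripts to look and compute and a tool call to move; the robot and the scene stay as the last step left them, time stands still between calls to the robot, and variables do not carry over. Pictures are saved under pics/ and viewed, at most 10 in all, crops included, and the job is handed in when it is done.

Besides the shell and the picture viewer there is one more tool, called after "Emit:" by a JSON object that holds its "api" and its "payload", one argument or row to a line. send_rows: Moves the arm, as the interface text tells. Its arguments: {"type":"object","properties":{"targets":{"type":"array"},"fingers":{"type":"number"},"newtons":{"type":"number"}},"required":["targets"]}

```bash
mkdir -p pics; ls
python3 - <<'E'
from plant import *
import cv2
s=get_state();print(s)
for n in("scene","side"):
    d=snapshot(n);cv2.imwrite(f"pics/{n}0.png",d["img"]);print(n,d["fx"],d["fy"],d["cx"],d["cy"],d["k1"],d["cam_to_world"])
d=snapshot("wrist");cv2.imwrite("pics/wrist0.png",d["img"]);print(d["T_tool_cam"],d["k1"],d["fx"])
E
```

```text
pics
{'clock': 0.0, 'q': array([ 1.24880785,  0.69004908, -0.19448949,  1.56633675,  0.15732957,
        0.90247104, -0.21512364]), 'qd': array([-6.72241838e-04, -9.98555912e-04, -2.58825190e-05,  5.29300202e-04,
        1.51012071e-03, -5.07189958e-04, -6.60691012e-04]), 'joint_torque': array([-8.22231850e-04, -5.27561045e+01, -1.26740813e+00, -1.53432012e+01,
       -5.26379887e-02,  6.36747645e-03,  1.74990823e-04]), 'tool_pos': array([ 0.21742331, -0.58529363,  0.23787072]), 'eef_rot': array([ 9.84212826e-01,  1.76986546e-01, -2.45241474e-04, -9.02781158e-04]), 'contact_force': array([-0.32190999, -0.93491272, -0.21938001]), 'moment': array([ 0.01508686, -0.01550265, -0.01561217]), 'finger_force': 0.0, 'opening': 1.0022187142211483}
scene 594.5135102199023 594.5135102199023 317.739381031776 241.4148604790279 -0.0008675039163280897 [[-4.78934139e-01 -4.25325891e-01  7.67932274e-01 -1.35188683e-01]
 [-8.77850659e-01  2.31491633e-01 -4.19272996e-01  5.41914564e-01]
 [ 5.57764473e-04 -8.74934004e-01 -4.84241859e-01  4.92810000e-01]
 [ 0.00000000e+00  0.00000000e+00  0.00000000e+00  1.00000000e+00]]
side 566.0988773869689 566.0988773869689 320.06780746135126 245.44514777600753 0.010247763317667594 [[-0.93874932 -0.18655398  0.28973665  0.22796387]
 [-0.34451667  0.48950226 -0.80105917  1.08243207]
 [ 0.00761403 -0.85181286 -0.52379087  0.6468479 ]
 [ 0.          0.          0.          1.        ]]
[[ 5.66361947e-05 -9.66017643e-01 -2.58476132e-01  6.57301803e-02]
 [ 9.99999969e-01  1.17275322e-04 -2.19184019e-04  9.77856352e-05]
 [ 2.42048501e-04 -2.58476111e-01  9.66017620e-01 -1.45320071e-01]
 [ 0.00000000e+00  0.00000000e+00  0.00000000e+00  1.00000000e+00]] -0.062238261662860984 388.6139395097646
```

View pics/scene0.png

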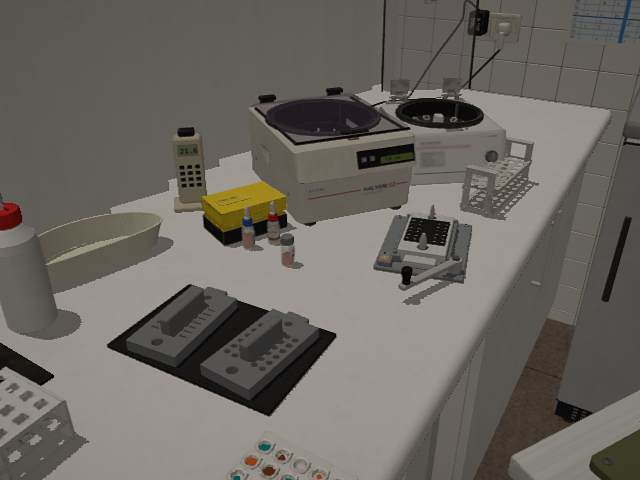

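View pics/side0.png

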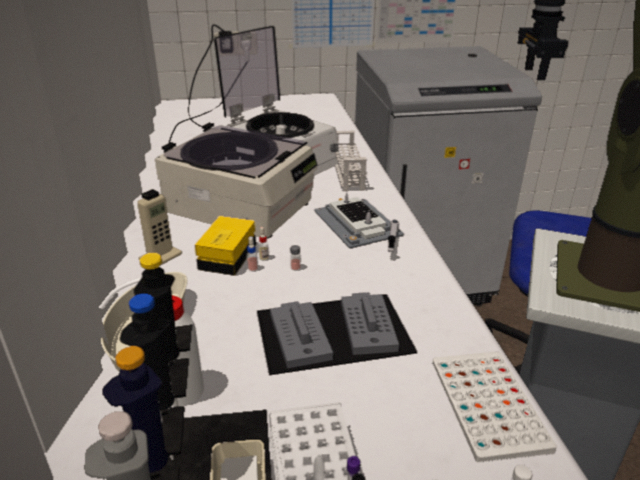

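The scene picture shows the well half at about (262,350) and the slot half at (183,325). The cradle is at (425,245), with the keeper knob near (406,270) and its pivot near (460,262). The side view agrees: well half at (370,323), knob near (394,228). Next I enlarge both.

```bash
python3 - <<'E'
import cv2,numpy as np
a=cv2.imread("pics/scene0.png");b=cv2.imread("pics/side0.png")
f=lambda i,x,y,w,h,s:cv2.resize(i[y:y+h,x:x+w],None,fx=s,fy=s,interpolation=cv2.INTER_CUBIC)
# each tile 400x300
t=[f(a,195,300,133,100,3),f(a,370,200,106,80,3.75),f(b,335,285,80,60,5),f(b,310,188,100,75,4)]
t=[cv2.resize(i,(400,300)) for i in t]
cv2.imwrite("pics/m1.png",np.vstack([np.hstack(t[:2]),np.hstack(t[2:])]))
E
cat > h.py <<'E'
import numpy as np,cv2
from plant import *
from scipy.spatial.transform import Rotation as R
def cam(d,st=None):
    if "cam_to_world" in d: return np.array(d["cam_to_world"])
    T=np.eye(4);T[:3,:3]=R.from_quat(st["eef_rot"]).as_matrix();T[:3,3]=st["tool_pos"]
    return T@np.array(d["T_tool_cam"])
def ray(d,uv,T):
    m=np.array([(uv[0]-d["cx"])/d["fx"],(uv[1]-d["cy"])/d["fy"]]);p=m.copy()
    for _ in range(20):p=m/(1+d["k1"]*(p@p))
    return T[:3,3],T[:3,:3]@np.array([p[0],p[1],1.])
def plane(d,uv,z,T):
    o,v=ray(d,uv,T);return o+v*(z-o[2])/v[2]
def proj(d,P,T):
    c=np.linalg.inv(T)@np.append(P,1);s=c[:2]/c[2];s=s*(1+d["k1"]*(s@s))
    return s*d["fx"]+[d["cx"],d["cy"]]
E
```

```text
(no output)
```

View pics/m1.png

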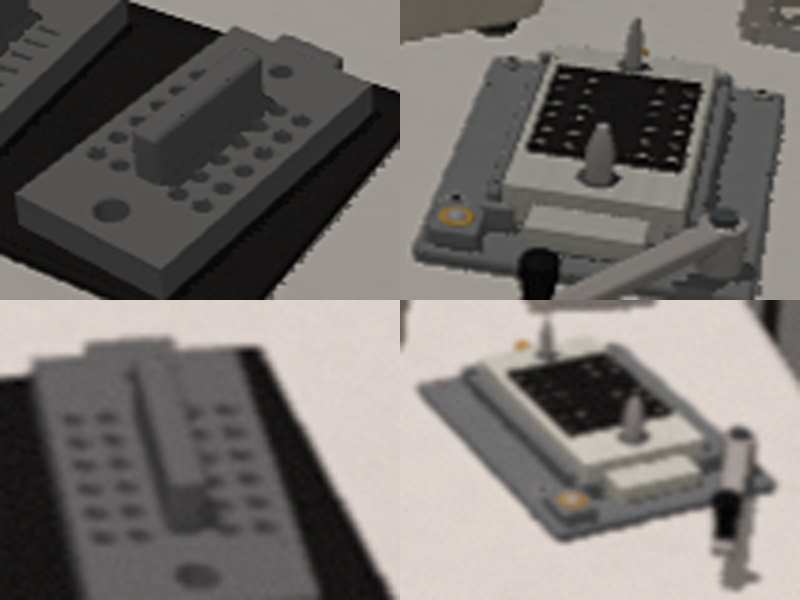

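Enlarged, the well half's thick bore is at scene (232,370), its tab is at the far end, and its rib is clear. The thick pin tip is at (424,233), the thin pin tip at (433,205), the knob top near (406,268) and the pivot top near (456,257).

Run:
```python
from h import *
np.set_printoptions(precision=4,suppress=True)
d=snapshot("scene");e=snapshot("side");T=cam(d);U=cam(e)
def both(n,a,b,z):
    r=[]
    o1,v1=ray(d,a,T);o2,v2=ray(e,b,U)
    A=np.c_[v1,-v2];t=np.linalg.lstsq(A,o2-o1,rcond=None)[0]
    p,q=o1+v1*t[0],o2+v2*t[1]
    print(n,"scene",plane(d,a,z,T),"side",plane(e,b,z,U),"tri",(p+q)/2,"gap",np.linalg.norm(p-q))
s1=lambda x,y:(195+x*133/400-.5,300+y/3-.5)
s2=lambda x,y:(370+(x-400)*106/400-.5,200+y*80/300-.5)
e1=lambda x,y:(335+x/5-.5,285+(y-300)/5-.5)
e2=lambda x,y:(310+(x-400)/4-.5,188+(y-300)/4-.5)
both("thickbore",s1(111,210),e1(198,577),.020)
both("rib near",s1(148,144),e1(187,492),.044)
both("rib far",s1(248,53),e1(153,362),.044)
for n,p in dict(left=(17,195),bottom=(162,268),right=(372,85),smallbore=(281,72)).items(): print(n,plane(d,s1(*p),.020,T))
both("thick",s2(603,124),e2(634,392),.054)
both("thin",s2(637,19),e2(546,320),.054)
both("knob",s2(538,258),e2(728,496),.055)
both("pivot",s2(725,215),e2(740,433),.0295)
```

```text
thickbore scene [0.3889 0.3719 0.02  ] side [0.3873 0.3735 0.02  ] tri [0.3878 0.3726 0.0202] gap 0.0015739314882454091
rib near scene [0.3916 0.3537 0.044 ] side [0.396  0.3608 0.044 ] tri [0.3984 0.3515 0.0372] gap 0.0016832964398929534
rib far scene [0.4272 0.2936 0.044 ] side [0.4268 0.2955 0.044 ] tri [0.4274 0.2937 0.0433] gap 0.0010893544164451965
left [0.4151 0.4015 0.02  ]
bottom [0.3491 0.367  0.02  ]
right [0.4106 0.2432 0.02  ]
smallbore [0.4378 0.2737 0.02  ]
thick scene [0.5068 0.003  0.054 ] side [ 0.5074 -0.0016  0.054 ] tri [0.5059 0.0035 0.0557] gap 0.0020565048480732134
thin scene [ 0.5814 -0.0734  0.054 ] side [ 0.5809 -0.0699  0.054 ] tri [ 0.5822 -0.0739  0.0528] gap 0.001460314831680477
knob scene [0.4312 0.0911 0.055 ] side [0.4304 0.0922 0.055 ] tri [0.4306 0.0917 0.0551] gap 0.0006936645174375095
pivot scene [ 0.4552 -0.022   0.0295] side [ 0.4497 -0.0206  0.0295] tri [ 0.449  -0.0159  0.0333] gap 0.002070349573130083
```

```bash
cat >> h.py <<'E'
def plan(wps,per=1):
    """rows from measured pose to (x,y,z,yaw of tool y deg), tool down"""
    s=get_state();p0=np.array(s["tool_pos"]);R0=R.from_quat(s["eef_rot"])
    for x,y,z,a in wps:
        a=np.radians(a);Y=np.array([np.cos(a),np.sin(a),0]);Z=np.array([0,0,-1.])
        G=R.from_matrix(np.c_[np.cross(Y,Z),Y,Z])
        sh=R0.inv().apply(np.array([x,y,z])-p0)/.3;tr=(R0.inv()*G).as_rotvec()/np.pi
        print([[float(round(v,4)) for v in sh],[float(round(v,4)) for v in tr]])
def where():
    s=get_state();Y=R.from_quat(s["eef_rot"]).as_matrix()[:,1]
    print(s["clock"],np.round(s["tool_pos"],4),"yaw",np.degrees(np.arctan2(Y[1],Y[0])).round(2),"F",np.round(s["contact_force"],2),"op",round(s["opening"],3),np.round(s["q"],2))
E
python3 -c "
from h import *
where()
plan([(.38,-.36,.23,-40)])"
```

```text
0.25 [ 0.2176 -0.5856  0.2384] yaw -69.61 F [ 0.08 -0.04  0.31] op 1.001 [ 1.25  0.69 -0.19  1.57  0.16  0.9  -0.22]
[[0.7694, -0.5163, 0.0282], [-0.0003, -0.0001, -0.1645]]
```

Emit:
{"api": "send_rows", "payload": {
  "targets": [
    [[0.77,-0.516,0.028],[0,0,-0.164]],
    [[0.77,-0.516,0.028],[0,0,-0.164]],
    [[0.77,-0.516,0.028],[0,0,-0.164]],
    [[0.77,-0.516,0.028],[0,0,-0.164]],
    [[0.77,-0.516,0.028],[0,0,-0.164]],
    [[0.77,-0.516,0.028],[0,0,-0.164]]
  ],
  "fingers": 0.6,
  "newtons": 8
}}

```text
clock: 1.0
tool_pos: [0.3821, -0.3581, 0.2305]
eef_rot: [0.906, 0.424, 0.001, -0.0]
contact_force: [-0.5, -0.7, 0.4]
opening: 0.599
finger_force: 0.0
```

```bash
python3 -c "
from h import *
where()
plan([(.45,-.11,.2,-14),(.42,.05,.18,2)])"
```

```text
1.0 [ 0.3821 -0.3581  0.2305] yaw -39.78 F [-0.48 -0.67  0.43] op 0.599 [ 0.87  0.58 -0.32  1.88  0.26  0.73 -0.29]
[[0.7801, -0.3552, 0.1025], [0.0001, -0.0003, -0.1432]]
[[1.1259, -0.7733, 0.1695], [0.0002, -0.0003, -0.2321]]
```

Emit:
{"api": "send_rows", "payload": {
  "targets": [
    [[0.78,-0.355,0.1],[0,0,-0.143]],
    [[0.78,-0.355,0.1],[0,0,-0.143]],
    [[0.78,-0.355,0.1],[0,0,-0.143]],
    [[0.78,-0.355,0.1],[0,0,-0.143]],
    [[0.78,-0.355,0.1],[0,0,-0.143]],
    [[0.78,-0.355,0.1],[0,0,-0.143]]
  ]
}}

```text
clock: 1.75
tool_pos: [0.4494, -0.1141, 0.2002]
eef_rot: [0.79, 0.613, -0.001, 0.0]
contact_force: [-0.4, 0.1, -0.5]
opening: 0.602
finger_force: 0.0
```

Run:
```python
from h import *
where()
s=get_state();d=snapshot("wrist");cv2.imwrite("pics/w1.png",d["img"]);T=cam(d,s)
for n,P in dict(knob=(.431,.0917,.055),piv=(.452,-.0185,.0295),thick=(.5065,.002,.054),thin=(.5815,-.0725,.054)).items(): print(n,proj(d,np.array(P),T).round())
plan([(.425,.08,.16,11)])
```

```text
1.75 [ 0.4494 -0.1141  0.2002] yaw -14.41 F [-0.4   0.07 -0.54] op 0.602 [ 0.39  0.57 -0.38  2.07  0.38  0.57 -0.5 ]
knob [215. -58.]
piv [291. 102.]
thick [357.  49.]
thin [479. 129.]
[[0.6099, -0.241, 0.133], [-0.0002, 0.0006, -0.1419]]
```

View pics/w1.png

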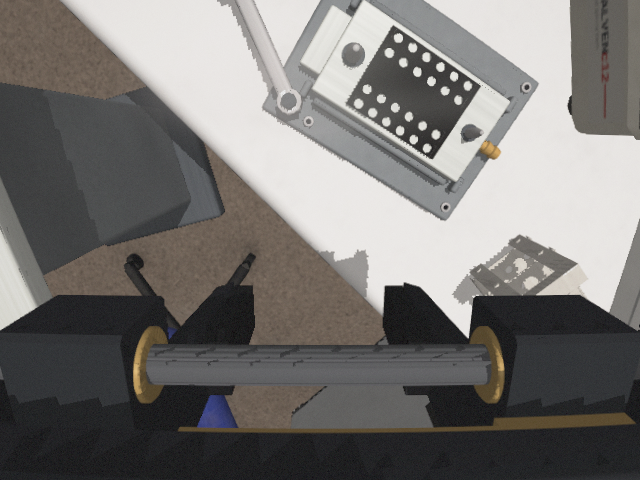

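The wrist picture shows the pivot at (289,101), the thick pin tip at (354,47), the thin pin tip at (477,131) and the nozzle at (490,150). All are within about 3 px of my prediction. I now move over the knob.

Emit:
{"api": "send_rows", "payload": {
  "targets": [
    [[0.61,-0.24,0.13],[0,0,-0.142]],
    [[0.61,-0.24,0.13],[0,0,-0.142]],
    [[0.61,-0.24,0.13],[0,0,-0.142]],
    [[0.61,-0.24,0.13],[0,0,-0.142]],
    [[0.61,-0.24,0.13],[0,0,-0.142]],
    [[0.61,-0.24,0.13],[0,0,-0.142]]
  ]
}}

```text
clock: 2.55
tool_pos: [0.4257, 0.0792, 0.1614]
eef_rot: [0.637, 0.771, -0.001, 0.001]
contact_force: [-0.1, 0.9, -0.4]
opening: 0.601
finger_force: 0.0
```

Run:
```python
from h import *
where()
s=get_state();d=snapshot("wrist");cv2.imwrite("pics/w2.png",d["img"]);T=cam(d,s)
for n,P in dict(knob=(.431,.0917,.055)).items(): print(n,proj(d,np.array(P),T).round())
g=cv2.cvtColor(d["img"],cv2.COLOR_BGR2GRAY);m=(g<60).astype(np.uint8);m[250:]=0
n,l,st,c=cv2.connectedComponentsWithStats(m)
for i in range(1,n):
    if st[i,4]>60: print(st[i],c[i].round(1),plane(d,c[i],.055,T).round(4))
plan([(.431,.0917,.12,11),(.431,.0917,.037,11)])
```

```text
2.55 [0.4257 0.0792 0.1614] yaw 10.89 F [-0.14  0.89 -0.4 ] op 0.601 [-0.05  0.61 -0.37  2.2   0.54  0.42 -0.67]
knob [330. 223.]
[ 317    0   90   32 1457] [350.7  10.1] [0.4176 0.2202 0.055 ]
[  12  102   76  148 9974] [ 46.9 178. ] [0.2404 0.0867 0.055 ]
[593 108  18  31 271] [600. 124.] [0.5891 0.1893 0.055 ]
[320 212  23  25 442] [330.9 224.4] [0.4315 0.091  0.055 ]
[179 232  17  13 108] [187.8 238.8] [0.3388 0.0632 0.055 ]
[[0.0367, 0.025, 0.1382], [0.0, 0.0005, -0.0005]]
[[0.0372, 0.025, 0.4149], [0.0, 0.0005, -0.0005]]
```

Emit:
{"api": "send_rows", "payload": {
  "targets": [
    [[0.037,0.025,0.14],[0,0,0]],
    [[0.037,0.025,0.25],[0,0,0]],
    [[0.037,0.025,0.35],[0,0,0]],
    [[0.037,0.025,0.415],[0,0,0]],
    [[0.037,0.025,0.415],[0,0,0]]
  ]
}}

```text
clock: 3.22
tool_pos: [0.4305, 0.0925, 0.0357]
eef_rot: [0.636, 0.772, -0.001, 0.0]
contact_force: [-0.0, -0.9, 0.1]
opening: 0.603
finger_force: 0.0
```

Emit:
{"api": "send_rows", "payload": {
  "targets": [
    [[0,0,0],[0,0,0]],
    [[0,0,0],[0,0,0]],
    [[0,0,0],[0,0,0]],
    [[0,0,0],[0,0,0]]
  ],
  "fingers": 0.0,
  "newtons": 6
}}

```text
clock: 3.72
tool_pos: [0.4307, 0.0947, 0.0371]
eef_rot: [0.635, 0.773, 0.0, 0.0]
contact_force: [0.3, 1.0, -0.6]
opening: 0.171
finger_force: 0.1
```

Run:
```python
from h import *
where()
p=np.array([.452,-.0165]);
s=get_state();k=s["tool_pos"][:2];print(np.linalg.norm(k-p),np.degrees(np.arctan2(*(k-p)[::-1])))
# arc about pivot, radius 108
for piv in [p]:
  plan([(*(piv+.108*np.array([np.cos(np.radians(t)),np.sin(np.radians(t))])),.037,t-90) for t in [95,89,83,77,71,65,59,53,48,44.5,42.5]])
```

```text
3.725 [0.4307 0.0947 0.0371] yaw 11.18 F [ 0.35  1.01 -0.6 ] op 0.171 [-0.29  0.87 -0.05  2.25  1.12  0.04 -1.25]
0.11324652962365449 100.86506490466525
[[-0.0196, 0.0367, 0.0002], [0.0002, -0.0, 0.0343]]
[[-0.0256, 0.0739, 0.0002], [0.0002, -0.0, 0.0677]]
[[-0.0355, 0.1102, 0.0002], [0.0002, -0.0001, 0.101]]
[[-0.0491, 0.1454, 0.0003], [0.0002, -0.0001, 0.1343]]
[[-0.0663, 0.1789, 0.0003], [0.0002, -0.0001, 0.1677]]
[[-0.0869, 0.2104, 0.0003], [0.0002, -0.0001, 0.201]]
[[-0.1107, 0.2396, 0.0003], [0.0002, -0.0001, 0.2343]]
[[-0.1374, 0.2662, 0.0003], [0.0002, -0.0001, 0.2677]]
[[-0.1617, 0.2861, 0.0003], [0.0002, -0.0001, 0.2955]]
[[-0.1797, 0.2987, 0.0003], [0.0002, -0.0001, 0.3149]]
[[-0.1904, 0.3055, 0.0004], [0.0002, -0.0001, 0.326]]
```

Emit:
{"api": "send_rows", "payload": {
  "targets": [
    [[-0.02,0.037,0],[0,0,0.034]],
    [[-0.026,0.074,0],[0,0,0.068]],
    [[-0.036,0.11,0],[0,0,0.101]],
    [[-0.049,0.145,0],[0,0,0.134]],
    [[-0.066,0.179,0],[0,0,0.168]],
    [[-0.087,0.21,0],[0,0,0.2]]
  ]
}}

```text
clock: 4.47
tool_pos: [0.4991, 0.0846, 0.0372]
eef_rot: [0.843, 0.538, 0.003, -0.001]
contact_force: [1.3, 5.5, -1.2]
opening: 0.164
finger_force: 6.0
```

Run:
```python
from h import *
where()
p=np.array([.452,-.0165]);
s=get_state();k=s["tool_pos"][:2];print(np.linalg.norm(k-p),np.degrees(np.arctan2(*(k-p)[::-1])))
plan([(*(p+.108*np.array([np.cos(np.radians(t)),np.sin(np.radians(t))])),.037,t-90) for t in [60,55,51,48,45,43,41]])
```

```text
4.475 [0.4991 0.0846 0.0372] yaw -24.86 F [ 1.32  5.51 -1.19] op 0.164 [-0.1   0.9  -0.25  2.05  0.77  0.28 -1.44]
0.1114784531496733 65.03167411814177
[[-0.013, 0.0315, 0.0005], [0.0001, -0.002, 0.0286]]
[[-0.0172, 0.0627, 0.0005], [0.0, -0.002, 0.0563]]
[[-0.0225, 0.0872, 0.0004], [-0.0001, -0.002, 0.0786]]
[[-0.0276, 0.1054, 0.0004], [-0.0001, -0.002, 0.0952]]
[[-0.0336, 0.1232, 0.0004], [-0.0002, -0.002, 0.1119]]
[[-0.0381, 0.135, 0.0004], [-0.0002, -0.002, 0.123]]
[[-0.0431, 0.1465, 0.0003], [-0.0002, -0.002, 0.1341]]
```

Emit:
{"api": "send_rows", "payload": {
  "targets": [
    [[-0.004,0.032,0],[0,0,0.028]],
    [[-0.008,0.063,0],[0,0,0.056]],
    [[-0.013,0.087,0],[0,0,0.078]],
    [[-0.018,0.105,0],[0,0,0.095]],
    [[-0.024,0.123,0],[0,0,0.112]],
    [[-0.028,0.135,0],[0,0,0.123]],
    [[-0.028,0.135,0],[0,0,0.123]]
  ]
}}

```text
clock: 5.35
tool_pos: [0.5306, 0.0616, 0.0371]
eef_rot: [0.93, 0.368, 0.002, -0.003]
contact_force: [-1.1, 7.7, 1.0]
opening: 0.162
finger_force: 6.0
```

Run:
```python
from h import *
where()
s=get_state();d=snapshot("wrist");cv2.imwrite("pics/w3.png",d["img"])
e=snapshot("scene");f=snapshot("side")
g=lambda i,x,y,w,h:cv2.resize(i[y:y+h,x:x+w],(400,300),interpolation=cv2.INTER_CUBIC)
cv2.imwrite("pics/m3.png",np.vstack([np.hstack([g(d["img"],0,0,640,480),g(e["img"],360,180,133,100)]),np.hstack([g(f["img"],310,188,100,75)]*2)]))
```

```text
5.35 [0.5306 0.0616 0.0371] yaw -46.76 F [-1.11  7.66  0.99] op 0.162 [-0.05  0.91 -0.24  1.97  0.6   0.33 -1.59]
```

View pics/m3.png

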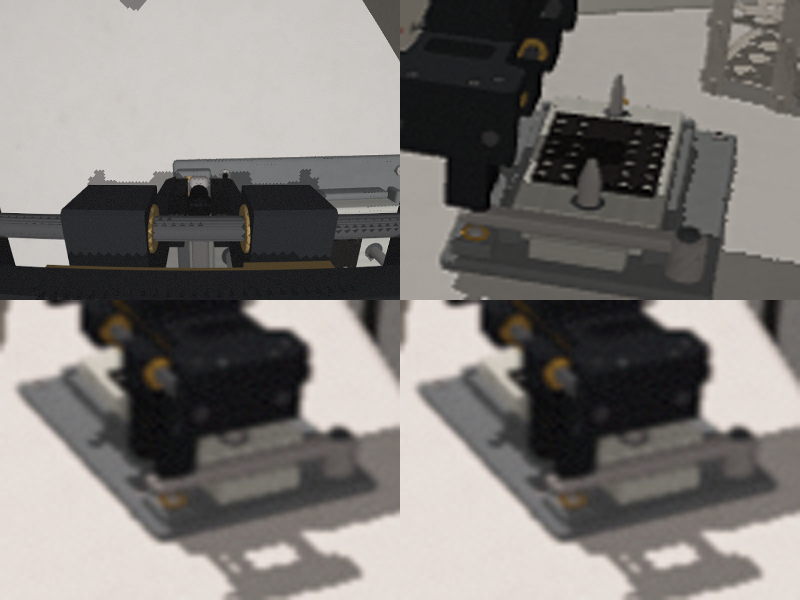

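The bar now lies across the tongue, with its end beside the gold catch at about (470,232) in the composite. I push further and watch the force.

Emit:
{"api": "send_rows", "payload": {
  "targets": [
    [[0.006,0.012,0],[0,0,0]],
    [[0.006,0.024,0],[0,0,0]],
    [[0.006,0.024,0],[0,0,0]]
  ]
}}

```text
clock: 5.88
tool_pos: [0.5339, 0.0582, 0.0368]
eef_rot: [0.929, 0.369, -0.0, -0.004]
contact_force: [-7.0, 9.4, 4.6]
opening: 0.268
finger_force: 6.0
```

```bash
python3 -c "
from h import *
where()"
```

```text
5.875 [0.5339 0.0582 0.0368] yaw -46.67 F [-7.02  9.44  4.59] op 0.268 [-0.04  0.91 -0.25  1.96  0.6   0.35 -1.58]
```

Emit:
{"api": "send_rows", "payload": {
  "targets": [
    [[0,-0.016,0],[0,0,0]],
    [[0,-0.016,0],[0,0,0]],
    [[0,-0.016,0],[0,0,0]]
  ],
  "fingers": 0.5
}}

```text
clock: 6.25
tool_pos: [0.5337, 0.0554, 0.0368]
eef_rot: [0.93, 0.367, -0.0, 0.001]
contact_force: [0.3, 1.2, -0.2]
opening: 0.499
finger_force: 0.0
```

Emit:
{"api": "send_rows", "payload": {
  "targets": [
    [[0,0,-0.1],[0,0,0]],
    [[0,0,-0.25],[0,0,0]],
    [[-0.3,0,-0.6],[0,0,0]],
    [[-0.4,0,-0.6],[0,0,0]],
    [[-0.4,0,-0.6],[0,0,0]],
    [[-0.4,0,-0.6],[0,0,0]]
  ]
}}

```text
clock: 7.0
tool_pos: [0.4451, -0.0281, 0.218]
eef_rot: [0.931, 0.365, 0.0, 0.001]
contact_force: [0.7, -0.6, -0.8]
opening: 0.499
finger_force: 0.0
```

Run:
```python
from h import *
where()
s=get_state();d=snapshot("wrist");cv2.imwrite("pics/w4.png",d["img"]);T=cam(d,s)
for n,P in dict(knob=(.53,.06,.055),piv=(.452,-.0165,.0295),thick=(.5065,.002,.054),thin=(.5815,-.0725,.054)).items(): print(n,proj(d,np.array(P),T).round())
```

```text
7.0 [ 0.4451 -0.0281  0.218 ] yaw -47.18 F [ 0.67 -0.56 -0.79] op 0.499 [ 0.28  0.53 -0.49  2.1   0.43  0.61 -1.34]
knob [309.  60.]
piv [313. 201.]
thick [343. 139.]
thin [479. 134.]
```

View pics/w4.png

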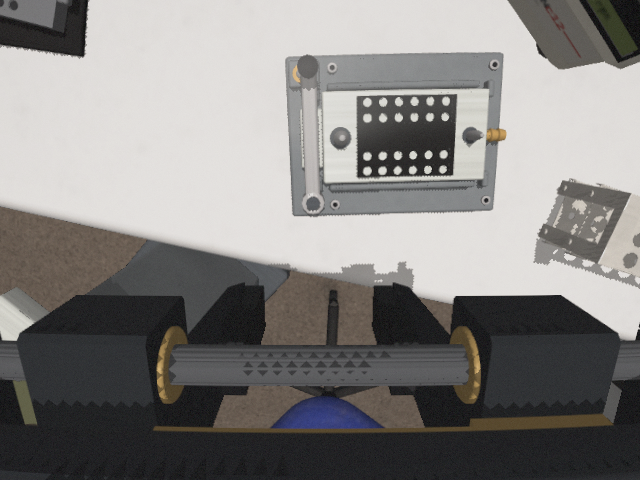

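The wrist picture shows the bar lying parallel to the plate's end edge, with the knob top at (308,67), the pivot at (313,203), the thick pin at (341,137) and the thin pin at (473,135). I check the angle numerically.

Run:
```python
from h import *
s=get_state();d=snapshot("wrist");T=cam(d,s);img=d["img"]
an=lambda v:np.degrees(np.arctan2(v[1],v[0])).round(2)
g=cv2.cvtColor(img,cv2.COLOR_BGR2GRAY)
m=(g<75).astype(np.uint8);m[:, :290]=0;m[90:]=0;m[:,330:]=0;m[:48]=0
n,l,st,c=cv2.connectedComponentsWithStats(m);i=1+st[1:,4].argmax();print(st[i],c[i])
k=plane(d,c[i],.055,T);p=plane(d,(313,203),.0295,T);print("knob",k,"piv",p,np.linalg.norm((k-p)[:2]),"bar",an(k-p))
# wells of gasket: bright circles on dark
w=cv2.threshold(g,150,255,0)[1];w[:95]=0;w[178:]=0;w[:,:357]=0;w[:,456:]=0
n,l,st,c=cv2.connectedComponentsWithStats(w)
pts=[plane(d,c[i],.028,T)[:2] for i in range(1,n) if 30<st[i,4]<150];print(len(pts))
r=cv2.minAreaRect(np.float32(pts)*1000);print("gasket rect",r)
# aluminium face
b=cv2.inRange(g,175,225);
for uv in [(323,92),(489,88),(490,177),(324,184)]: print(plane(d,uv,.028,T).round(4))
# plate corner screws, z=8
S=[plane(d,uv,.008,T) for uv in [(332,67),(494,65),(486,201),(335,204)]]
print("screws",np.round(S,4),an(S[0]-S[1]),an(S[3]-S[2]),an(S[0]-S[3]),an(S[1]-S[2]))
a,b2=plane(d,(341,137),.054,T),plane(d,(473,135),.054,T);print("pins",a,b2,np.linalg.norm(a-b2),an(a-b2))
cv2.imwrite("pics/c4.png",cv2.resize(img[45:215,280:515],None,fx=3.3,fy=3.3,interpolation=cv2.INTER_CUBIC))
```

```text
Traceback (most recent call last):
ValueError: attempt to get argmax of an empty sequence
```

Run:
```python
import cv2
img=cv2.imread("pics/w4.png")
cv2.imwrite("pics/c4.png",cv2.resize(img[45:215,280:515],None,fx=3.4,fy=3.4,interpolation=cv2.INTER_CUBIC))
```

```text
(no output)
```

View pics/c4.png

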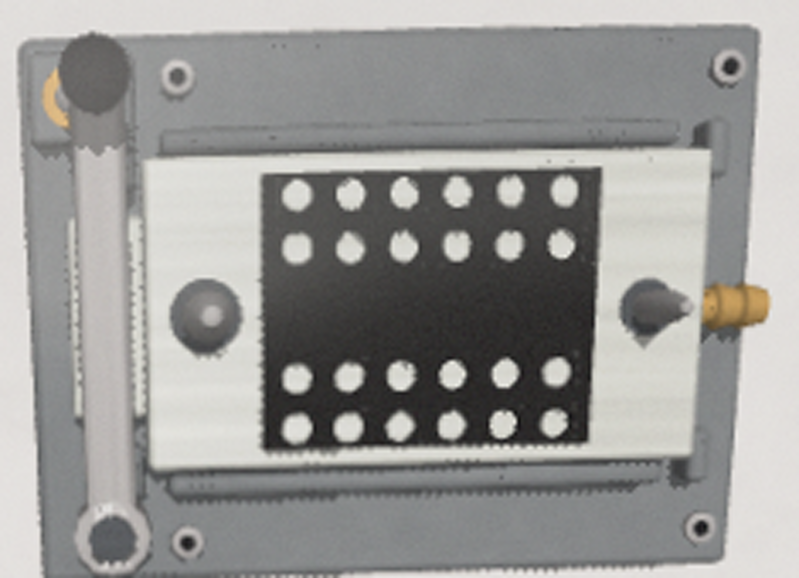

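The enlarged crop shows the knob top at (93,72), the pivot at (112,538), the pin tips at (210,315) and (687,308), and four screws. The wells form a clean 4x6 grid.

Run:
```python
from h import *
np.set_printoptions(precision=4,suppress=True)
s=get_state();d=snapshot("wrist");T=cam(d,s)
an=lambda v:np.degrees(np.arctan2(v[1],v[0])).round(2)
f=lambda x,y,z:plane(d,(280+x/3.4-.35,45+y/3.4-.35),z,T)
k,p=f(93,72,.055),f(112,538,.0295);print("knob",k,"piv",p,np.linalg.norm((k-p)[:2]),"bar",an(k-p))
S=[f(*u,.008) for u in [(177,76),(730,66),(702,528),(187,543)]]
print("screws",np.mean(S,0),[np.linalg.norm(S[i]-S[i-3]) for i in range(4)],"x-dir",an(S[0]-S[3]),an(S[1]-S[2]),"y-dir",an(S[0]-S[1]),an(S[3]-S[2]))
a,b=f(210,315,.054),f(687,308,.054);print("tips",a,b,np.linalg.norm(a-b),an(a-b),(a+b)/2)
a,b=f(206,318,.028),f(648,310,.028);print("bases",a,b,np.linalg.norm(a-b),an(a-b),(a+b)/2)
# gasket wells rows
q=[[f(297,194,.028),f(564,191,.028)],[f(297,428,.028),f(553,423,.028)]]
print("wells",np.mean(q,(0,1)),an(q[0][0]-q[0][1]),an(q[1][0]-q[1][1]),an(q[0][0]-q[1][0]))
al=[f(146,160,.028),f(711,150,.028),f(692,455,.028),f(152,470,.028)];print("alu",np.mean(al,0),[np.linalg.norm(al[i]-al[i-3]) for i in range(4)],an(al[0]-al[1]),an(al[3]-al[2]),an(al[0]-al[3]))
```

```text
knob [0.5275 0.0612 0.055 ] piv [ 0.4519 -0.014   0.0295] 0.10658105088889964 bar 44.87
screws [ 0.5537 -0.0401  0.008 ] [np.float64(0.14041106998760639), np.float64(0.11840015084416111), np.float64(0.14087297524304698), np.float64(0.11855075384684123)] x-dir 44.77 44.99 y-dir 134.8 134.86
tips [0.5076 0.0069 0.054 ] [ 0.5838 -0.0713  0.054 ] 0.1091902852609975 134.3 [ 0.5457 -0.0322  0.054 ]
bases [0.5075 0.0061 0.028 ] [ 0.5842 -0.0722  0.028 ] 0.10956304993883374 134.45 [ 0.5459 -0.033   0.028 ]
wells [ 0.5463 -0.0326  0.028 ] 134.22 134.41 44.62
alu [ 0.5461 -0.0325  0.028 ] [np.float64(0.136792024924666), np.float64(0.07367434708195755), np.float64(0.13736534752731605), np.float64(0.07421448952154382)] 134.62 134.84 44.33
```

Bar direction 44.87° against the cradle's x axis at 44.88°, so the keeper is shut. Next I look at the lower half from the yaw I will place at, so that calibration bias cancels.

Run:
```python
from h import *
plan([(.60,-.085,.22,44.4)])
d=snapshot("scene");T=cam(d)
for n,uv in dict(vial=(288,265),dropA=(248,247),dropB=(273,243)).items(): print(n,plane(d,uv,0,T).round(3))
```

```text
[[0.2368, 0.4949, -0.0115], [0.0003, -0.0002, -0.5073]]
vial [0.601 0.194 0.   ]
dropA [0.685 0.228 0.   ]
dropB [0.678 0.185 0.   ]
```

Emit:
{"api": "send_rows", "payload": {
  "targets": [
    [[0.237,0.495,-0.012],[0,0,-0.507]],
    [[0.237,0.495,-0.012],[0,0,-0.507]],
    [[0.237,0.495,-0.012],[0,0,-0.507]],
    [[0.237,0.495,-0.012],[0,0,-0.507]],
    [[0.237,0.495,-0.012],[0,0,-0.507]],
    [[0.237,0.495,-0.012],[0,0,-0.507]],
    [[0.237,0.495,-0.012],[0,0,-0.507]],
    [[0.237,0.495,-0.012],[0,0,-0.507]],
    [[0.237,0.495,-0.012],[0,0,-0.507]],
    [[0.237,0.495,-0.012],[0,0,-0.507]],
    [[0.237,0.495,-0.012],[0,0,-0.507]],
    [[0.237,0.495,-0.012],[0,0,-0.507]]
  ]
}}

```text
clock: 8.7
tool_pos: [0.5993, -0.0853, 0.2202]
eef_rot: [0.388, 0.922, -0.0, -0.0]
contact_force: [-0.6, -0.0, -0.3]
opening: 0.499
finger_force: 0.0
```

Run:
```python
from h import *
where()
s=get_state();d=snapshot("wrist");T=cam(d,s);cv2.imwrite("pics/w5.png",d["img"]);np.save("w5.npy",[d,T,s],allow_pickle=True)
plan([(.448,.2515,.22,26.6)])
an=lambda v:np.degrees(np.arctan2(v[1],v[0])).round(2)
g=cv2.cvtColor(d["img"],cv2.COLOR_BGR2GRAY)
o=proj(d,np.array([.546,-.0325,.028]),T);print("pred",o)
# light wells inside the dark gasket
m=(g>150).astype(np.uint8);n,l,st,c=cv2.connectedComponentsWithStats(m)
P=[(c[i],plane(d,c[i]+0.,.028,T)) for i in range(1,n) if 20<st[i,4]<200 and np.linalg.norm(c[i]-o)<80]
print(len(P));W=np.array([p[1][:2] for p in P])
print("mean",W.mean(0));r=cv2.minAreaRect(np.float32(W)*1000);print(r)
```

```text
8.7 [ 0.5993 -0.0853  0.2202] yaw 44.3 F [-0.64 -0.03 -0.26] op 0.499 [ 0.55  0.83 -0.93  1.63  0.74  1.07  0.18]Traceback (most recent call last):
  File "<stdin>", line 3, in <module>
    arr = np.asanyarray(arr)
ValueError: setting an array element with a sequence. The requested array has an inhomogeneous shape after 1 dimensions. The detected shape was (3,) + inhomogeneous part.
```

Run:
```python
from h import *
s=get_state();d=snapshot("wrist");T=cam(d,s)
plan([(.448,.2515,.22,26.6)])
g=cv2.cvtColor(d["img"],cv2.COLOR_BGR2GRAY)
o=proj(d,np.array([.546,-.0325,.028]),T);print("pred",o)
m=(g>150).astype(np.uint8);n,l,st,c=cv2.connectedComponentsWithStats(m)
P=[(c[i],plane(d,c[i]+0.,.028,T)) for i in range(1,n) if 20<st[i,4]<200 and np.linalg.norm(c[i]-o)<80]
W=np.array([p[1][:2] for p in P])
print(len(P),"mean",W.mean(0));print(cv2.minAreaRect(np.float32(W)*1000))
x,y=o.astype(int);c=d["img"][max(0,y-110):y+110,x-145:x+145];print("crop origin",x-145,max(0,y-110))
cv2.imwrite("pics/c5.png",cv2.resize(c,None,fx=2.7,fy=2.7,interpolation=cv2.INTER_CUBIC))
```

```text
[[1.1559, 0.4239, 0.0011], [-0.0, 0.0001, 0.0984]]
pred [317.33200004 127.55606212]
26 mean [ 0.54146599 -0.03483706]
((530.7984619140625, -30.584156036376953), (69.02220153808594, 92.56889343261719), 44.50662612915039)
crop origin 172 17
```

View pics/c5.png

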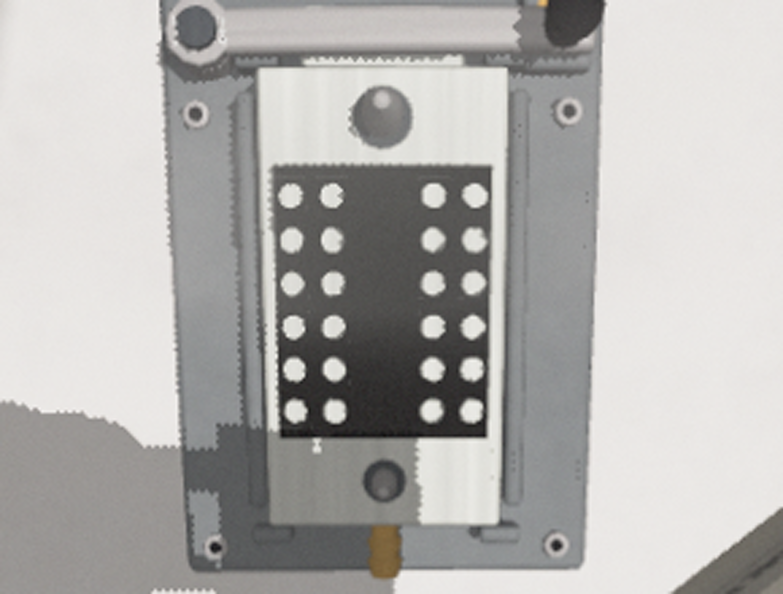

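The crop shows the lower half clearly: thick pin at (383,117), thin pin at (384,481), corner wells at (290,196) and (471,411).

Run:
```python
from h import *
np.set_printoptions(precision=4,suppress=True)
s=get_state();d=snapshot("wrist");T=cam(d,s)
an=lambda v:np.degrees(np.arctan2(v[1],v[0])).round(2)
f=lambda x,y,z:plane(d,(172+x/2.7-.3,17+y/2.7-.3),z,T)
a,b=f(381,99,.054),f(385,479,.054);print("tips",a,b,np.linalg.norm(a-b),an(a-b),(a+b)/2)
a,b=f(383,117,.028),f(384,481,.028);print("bases",a,b,np.linalg.norm(a-b),an(a-b),(a+b)/2)
w=[f(*u,.03) for u in[(290,196),(475,195),(471,411),(295,411)]];print("wells",np.mean(w,0),an(w[0]-w[3]),an(w[1]-w[2]))
w=[f(*u,.028) for u in[(257,69),(507,69),(499,523),(271,524)]];print("alu",np.mean(w,0),an(w[0]-w[3]),an(w[1]-w[2]),[np.linalg.norm(w[i]-w[i-3]) for i in range(4)])
plan([(.448,.2515,.22,26.6)])
```

```text
tips [0.5065 0.0032 0.054 ] [ 0.5808 -0.0718  0.054 ] 0.10557042082702138 134.78 [ 0.5437 -0.0343  0.054 ]
bases [0.5066 0.0034 0.028 ] [ 0.5835 -0.0753  0.028 ] 0.10993290319781922 134.32 [ 0.545  -0.0359  0.028 ]
wells [ 0.5449 -0.0361  0.03  ] 134.43 134.16
alu [ 0.5451 -0.036   0.028 ] 134.53 134.57 [np.float64(0.07438832709287126), np.float64(0.13731320692591065), np.float64(0.07446464835096103), np.float64(0.13767644488046263)]
[[1.1559, 0.4241, 0.0013], [-0.0, 0.0001, 0.0984]]
```

Emit:
{"api": "send_rows", "payload": {
  "targets": [
    [[0.5,0.2,0],[0,0,0.04]],
    [[0.99,0.36,0],[0,0,0.084]],
    [[0.99,0.36,0],[0,0,0.084]],
    [[0.99,0.36,0],[0,0,0.084]],
    [[0.99,0.36,0],[0,0,0.084]],
    [[0.99,0.36,0],[0,0,0.084]],
    [[0.99,0.36,0],[0,0,0.084]]
  ]
}}

```text
clock: 9.72
tool_pos: [0.469, 0.2021, 0.2205]
eef_rot: [0.506, 0.863, -0.0, 0.0]
contact_force: [-0.7, -1.6, 0.1]
opening: 0.501
finger_force: 0.0
```

```bash
python3 -c "
from h import *
where()
plan([(.448,.2515,.21,26.6)])"
```

```text
9.725 [0.469  0.2021 0.2205] yaw 29.24 F [-0.7  -1.61  0.07] op 0.501 [ 0.01  0.68 -0.85  1.91  0.68  0.86 -0.68]
[[0.1778, 0.0193, 0.0347], [-0.0, 0.0003, 0.0146]]
```

Emit:
{"api": "send_rows", "payload": {
  "targets": [
    [[0.178,0.019,0.035],[0,0,0.0146]],
    [[0.178,0.019,0.035],[0,0,0.0146]],
    [[0.178,0.019,0.035],[0,0,0.0146]],
    [[0.178,0.019,0.035],[0,0,0.0146]],
    [[0.178,0.019,0.035],[0,0,0.0146]]
  ],
  "fingers": 0.6
}}

```text
clock: 10.35
tool_pos: [0.4485, 0.2504, 0.2098]
eef_rot: [0.527, 0.85, -0.0, 0.0]
contact_force: [0.1, -0.8, 0.5]
opening: 0.599
finger_force: 0.0
```

Run:
```python
from h import *
where()
s=get_state();d=snapshot("wrist");T=cam(d,s)
o=proj(d,np.array([.4125,.323,.02]),T);print("pred",o)
x,y=o.astype(int);x0,y0=x-145,max(0,y-110);c=d["img"][y0:y0+220,x0:x0+290];print("crop origin",x0,y0)
cv2.imwrite("pics/c6.png",cv2.resize(c,None,fx=2.7,fy=2.7,interpolation=cv2.INTER_CUBIC))
```

```text
10.35 [0.4485 0.2504 0.2098] yaw 26.44 F [ 0.11 -0.83  0.54] op 0.599 [-0.11  0.7  -0.82  1.91  0.68  0.84 -0.83]
pred [318.84223705 119.80614533]
crop origin 173 9
```

View pics/c6.png

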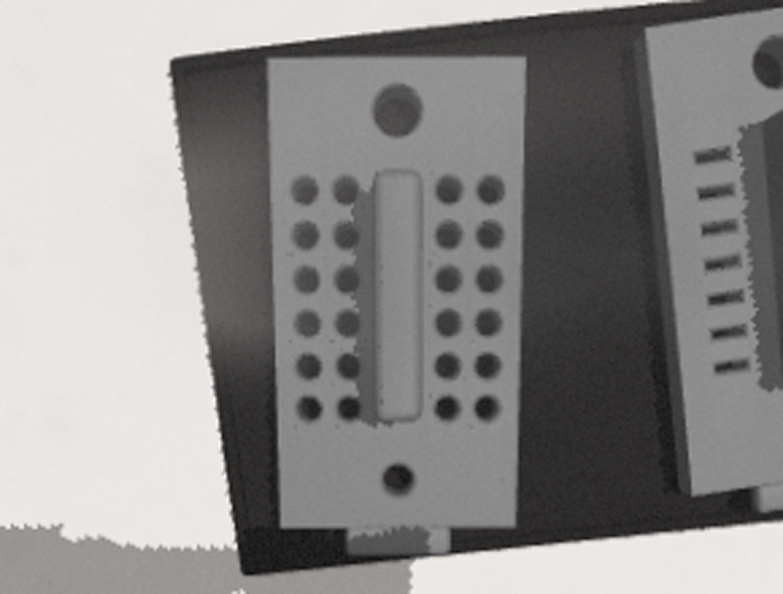

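The crop shows the well half squarely: corners (267,57), (526,57), (517,526), (280,527) and bores at (397,110) and (398,480). The slot half is well clear to the right.

Run:
```python
from h import *
np.set_printoptions(precision=4,suppress=True)
s=get_state();d=snapshot("wrist");T=cam(d,s)
an=lambda v:np.degrees(np.arctan2(v[1],v[0])).round(2)
f=lambda x,y,z:plane(d,(173+x/2.7-.3,9+y/2.7-.3),z,T)
a,b=f(397,110,.02),f(398,480,.02);print("bores",np.linalg.norm(a-b),an(a-b),(a+b)/2)
w=[f(*u,.02) for u in[(267,57),(526,57),(517,526),(280,527)]];M=np.mean(w,0);print("plate",M,an(w[0]-w[3]),an(w[1]-w[2]),[np.linalg.norm(w[i]-w[i-3]) for i in range(4)])
r=[f(398,170,.044),f(398,420,.044)];print("rib",np.mean(r,0),np.linalg.norm(r[0]-r[1]))
Rm=R.from_quat(s["eef_rot"]).as_matrix();c=np.mean([M[:2],((a+b)/2)[:2]],0);t=c-(Rm@[.0006,-.0023,0])[:2];print("centre",c,"corrected",t)
yw=an(a-b)-90
plan([(*t,.12,yw),(*t,.0265,yw)])
```

```text
bores 0.10987207667890524 116.69 [0.4133 0.3234 0.02  ]
plate [0.4133 0.3234 0.02  ] 116.69 116.87 [np.float64(0.07605961341634147), np.float64(0.13952771025673683), np.float64(0.07648258287891058), np.float64(0.13981363836279476)]
rib [0.4134 0.3233 0.044 ] 0.06879773989865212
centre [0.4133 0.3234] corrected [0.4156 0.3239]
[[0.2658, 0.0112, 0.2997], [0.0, 0.0001, -0.001]]
[[0.2659, 0.0111, 0.6113], [0.0, 0.0001, -0.001]]
```

Emit:
{"api": "send_rows", "payload": {
  "targets": [
    [[0.266,0.011,0.2],[0,0,0]],
    [[0.266,0.011,0.3],[0,0,0]],
    [[0.266,0.011,0.45],[0,0,0]],
    [[0.266,0.011,0.55],[0,0,0]],
    [[0.266,0.011,0.617],[0,0,0]],
    [[0.266,0.011,0.617],[0,0,0]],
    [[0.266,0.011,0.617],[0,0,0]]
  ],
  "fingers": 0.5
}}

```text
clock: 11.32
tool_pos: [0.4154, 0.3249, 0.0255]
eef_rot: [0.526, 0.851, 0.001, 0.0]
contact_force: [-0.3, -0.4, 0.2]
opening: 0.504
finger_force: 0.0
```

```bash
python3 -c "
from h import *
where();where();where()"
```

```text
11.325 [0.4154 0.3249 0.0255] yaw 26.57 F [-0.29 -0.36  0.16] op 0.504 [-0.45  0.97 -0.51  1.98  1.04  0.49 -1.28]
11.325 [0.4154 0.3249 0.0255] yaw 26.57 F [-0.29 -0.36  0.16] op 0.504 [-0.45  0.97 -0.51  1.98  1.04  0.49 -1.28]
11.325 [0.4154 0.3249 0.0255] yaw 26.57 F [-0.29 -0.36  0.16] op 0.504 [-0.45  0.97 -0.51  1.98  1.04  0.49 -1.28]
```

Emit:
{"api": "send_rows", "payload": {
  "targets": [
    [[0,0,0],[0,0,0]],
    [[0,0,0],[0,0,0]],
    [[0,0,0],[0,0,0]],
    [[0,0,0],[0,0,0]],
    [[0,0,0],[0,0,0]],
    [[0,0,0],[0,0,0]]
  ],
  "fingers": 0.0,
  "newtons": 38
}}

```text
clock: 12.08
tool_pos: [0.4149, 0.3244, 0.0251]
eef_rot: [0.526, 0.851, -0.0, 0.0]
contact_force: [-1.1, -0.9, 5.8]
opening: 0.155
finger_force: 38.0
```

Emit:
{"api": "send_rows", "payload": {
  "targets": [
    [[0,0,-0.05],[0,0,0]],
    [[0,0,-0.15],[0,0,0]],
    [[0,0,-0.35],[0,0,0]],
    [[0,0,-0.4],[0,0,0]],
    [[0,0,-0.4],[0,0,0]]
  ]
}}

```text
clock: 12.7
tool_pos: [0.4156, 0.3246, 0.1456]
eef_rot: [0.526, 0.851, 0.001, 0.0]
contact_force: [-1.1, 0.6, -1.9]
opening: 0.154
finger_force: 38.0
```

Run:
```python
from h import *
where()
plan([(.47,.15,.17,34),(.5471,-.0349,.15,44.4)])
d=snapshot("wrist");e=snapshot("scene")
g=lambda i,x,y,w,h:cv2.resize(i[y:y+h,x:x+w],(400,300),interpolation=cv2.INTER_CUBIC)
cv2.imwrite("pics/m7.png",np.hstack([g(d["img"],0,0,640,480),g(e["img"],100,200,267,200)]))
```

```text
12.7 [0.4156 0.3246 0.1456] yaw 26.54 F [-1.11  0.62 -1.9 ] op 0.154 [-0.33  0.79 -0.72  1.93  0.79  0.72 -1.06]
[[-0.6017, -0.0977, -0.0817], [0.0006, -0.0, -0.0414]]
[[-1.2679, -0.1433, -0.0152], [0.0006, 0.0001, -0.0992]]
```

View pics/m7.png

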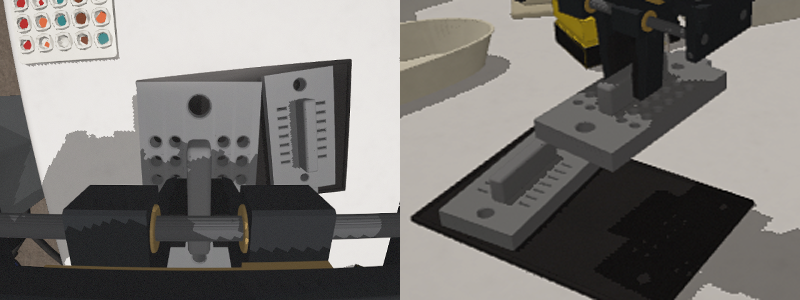

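The plate hangs level in the grip with 15% opening, thick bore at wrist (320,168). The slot half is undisturbed. I measure the plate in the hand.

Run:
```python
from h import *
d=snapshot("wrist");T=np.array(d["T_tool_cam"])
g=cv2.cvtColor(d["img"],cv2.COLOR_BGR2GRAY)
m=(g<70).astype(np.uint8);m[:140]=0;m[200:]=0;m[:,:290]=0;m[:,350:]=0
n,l,st,c=cv2.connectedComponentsWithStats(m)
for i in range(1,n):
    if st[i,4]>30: print(st[i],c[i],plane(d,c[i],.0051,T).round(4), "bias-corr",(plane(d,c[i],.0051,T)-[.0006,-.0023,0]).round(4))
for uv in [(219,131),(416,121)]: print(plane(d,uv,.0051,T).round(4))
w=[(240,225),(376,225)]
```

```text
[302 152  34  36 917] [318.72846238 168.74482007] [ 0.0549 -0.0003  0.0051] bias-corr [0.0543 0.002  0.0051]
[ 0.0691 -0.0378  0.0051]
[0.0727 0.036  0.0051]
```

Emit:
{"api": "send_rows", "payload": {
  "targets": [
    [[-0.2,-0.03,-0.08],[0,0,-0.02]],
    [[-0.4,-0.06,-0.08],[0,0,-0.03]],
    [[-0.6,-0.098,-0.08],[0,0,-0.041]],
    [[-0.6,-0.098,-0.08],[0,0,-0.041]],
    [[-0.6,-0.098,-0.08],[0,0,-0.041]],
    [[-0.6,-0.098,-0.08],[0,0,-0.041]]
  ]
}}

```text
clock: 13.6
tool_pos: [0.4686, 0.1523, 0.1685]
eef_rot: [0.468, 0.883, 0.0, -0.001]
contact_force: [-0.1, 0.7, -1.1]
opening: 0.155
finger_force: 38.0
```

Run:
```python
from h import *
where()
plan([(.5471,-.0349,.12,44.4)])
```

```text
13.6 [0.4686 0.1523 0.1685] yaw 34.13 F [-0.05  0.72 -1.06] op 0.155 [ 0.08  0.74 -0.8   2.01  0.8   0.74 -0.63]
[[-0.6635, -0.1334, 0.1608], [-0.0, -0.0004, -0.0571]]
```

Emit:
{"api": "send_rows", "payload": {
  "targets": [
    [[-0.2,-0.04,0],[0,0,-0.02]],
    [[-0.4,-0.08,0],[0,0,-0.04]],
    [[-0.6,-0.12,0.08],[0,0,-0.057]],
    [[-0.663,-0.134,0.16],[0,0,-0.057]],
    [[-0.663,-0.134,0.16],[0,0,-0.057]],
    [[-0.663,-0.134,0.16],[0,0,-0.057]],
    [[-0.663,-0.134,0.16],[0,0,-0.057]]
  ]
}}

```text
clock: 14.48
tool_pos: [0.5474, -0.0342, 0.1222]
eef_rot: [0.387, 0.922, 0.001, 0.001]
contact_force: [-1.7, 0.5, -1.6]
opening: 0.155
finger_force: 38.0
```

Run:
```python
from h import *
where()
plan([(.546,-.035,.079,44.4)])
```

```text
14.475 [ 0.5474 -0.0342  0.1222] yaw 44.45 F [-1.69  0.46 -1.58] op 0.155 [ 0.44  0.89 -0.82  1.88  0.91  0.8  -0.11]
[[0.0015, -0.0054, 0.1439], [0.0007, 0.0002, 0.0003]]
```

Emit:
{"api": "send_rows", "payload": {
  "targets": [
    [[0.001,-0.005,0.08],[0,0,0]],
    [[0.001,-0.005,0.143],[0,0,0]],
    [[0.001,-0.005,0.143],[0,0,0]],
    [[0.001,-0.005,0.143],[0,0,0]]
  ]
}}

```text
clock: 14.98
tool_pos: [0.5464, -0.0368, 0.079]
eef_rot: [0.388, 0.921, 0.001, 0.001]
contact_force: [0.2, 0.4, -1.6]
opening: 0.158
finger_force: 38.0
```

Run:
```python
from h import *
where()
d=snapshot("wrist");T=np.array(d["T_tool_cam"])
g=cv2.cvtColor(d["img"],cv2.COLOR_BGR2GRAY)
print("bore expected px",proj(d,np.array([.055,0,.0051]),T))
print(g[146:192:3,296:344:3])
```

```text
14.975 [ 0.5464 -0.0368  0.079 ] yaw 44.29 F [ 0.18  0.4  -1.64] op 0.158 [ 0.41  0.94 -0.76  1.9   1.    0.73 -0.18]
bore expected px [319.58366588 169.0306982 ]
[[142 140 142 144 140 140 142 143 141 143 141 145 144 140 143 144]
 [140 141 139 141 140 141 136 124 127 136 144 141 141 141 143 141]
 [140 138 137 141 120 107 104 104 103 105 104 129 143 142 141 141]
 [141 138 139 120  98 100 114 120 105  99  98 100 102 142 141 143]
 [139 142 120  85  96  99 165 193 148 101  97  91  90 121 143 142]
 [140 134  96  74  91  94 178 196 161 108  92  91  64 100 142 141]
 [137 118  75  61  89  89 170 185 141  94  91  84  62  77 121 140]
 [140 118 148  80  81  89  92 119  95  85  84  68  63  81 109 144]
 [140 119 167  70  59  81  88  83  83  85  63  62 132  68 106 142]
 [138 123  82 146  79  63  62  71  68  64  61 130 142  66 112 143]
 [139 119  79 137 146 132 106  88 101 127 146 146 100  88 127 143]
 [140 137 116  78 134 137 139 144 148 149 147 119  69  95 140 143]
 [138 139 127 108  76 107 141 143 146 141  85  63  83 127 139 142]
 [141 139 136 123 108  75  69  71  68  67  68  85 122 138 140 143]
 [141 139 139 138 127 105 104  94  99 103 111 135 137 139 141 142]
 [138 138 137 136 137 137 137 133 134 137 137 140 141 140 140 141]]
```

The pin tip shows bright through the bore at about (317,161). I compute its offset.

Run:
```python
from h import *
d=snapshot("wrist");T=np.array(d["T_tool_cam"])
g=cv2.cvtColor(d["img"],cv2.COLOR_BGR2GRAY)
m=np.zeros_like(g);m[154:170,308:326]=(g[154:170,308:326]>140);M=cv2.moments(m,True);c=(M["m10"]/M["m00"],M["m01"]/M["m00"])
print(c,plane(d,c,.025,T)*1000, plane(d,c,.0245,T)*1000)
```

```text
(316.94666666666666, 160.61333333333334) [57.06337562 -1.05596879 25.        ] [57.09121532 -1.0547161  24.5       ]
```

Emit:
{"api": "send_rows", "payload": {
  "targets": [
    [[0.007,-0.0025,0],[0,0,0]],
    [[0.007,-0.0025,0.02],[0,0,0]],
    [[0.007,-0.0025,0.04],[0,0,0]],
    [[0.007,-0.0025,0.05],[0,0,0]],
    [[0.007,-0.0025,0.05],[0,0,0]]
  ]
}}

```text
clock: 15.7
tool_pos: [0.544, -0.0363, 0.0626]
eef_rot: [0.389, 0.921, 0.001, -0.0]
contact_force: [2.1, 1.5, -2.8]
opening: 0.156
finger_force: 38.0
```

Run:
```python
from h import *
where()
s=get_state();print(R.from_quat(s["eef_rot"]).inv().apply(s["contact_force"]),s["moment"])
```

```text
15.7 [ 0.544  -0.0363  0.0626] yaw 44.24 F [ 2.05  1.53 -2.82] op 0.156 [ 0.4   0.97 -0.74  1.92  1.03  0.7  -0.21]
[-0.33836299  2.53399718  2.8176316 ] [ 0.33748792 -0.36312403  0.018244  ]
```

Emit:
{"api": "send_rows", "payload": {
  "targets": [
    [[0,0.002,0.01],[0,0,0]],
    [[0,0.002,0.02],[0,0,0]],
    [[0,0.002,0.03],[0,0,0]],
    [[0,0.002,0.03],[0,0,0]]
  ]
}}

```text
clock: 16.2
tool_pos: [0.5443, -0.0362, 0.0537]
eef_rot: [0.389, 0.921, 0.0, -0.0]
contact_force: [0.2, 1.5, -2.9]
opening: 0.154
finger_force: 38.0
```

Run:
```python
from h import *
where()
s=get_state();print(R.from_quat(s["eef_rot"]).inv().apply(s["contact_force"]),s["moment"])
```

```text
16.2 [ 0.5443 -0.0362  0.0537] yaw 44.23 F [ 0.22  1.54 -2.92] op 0.154 [ 0.39  0.98 -0.72  1.92  1.05  0.68 -0.23]
[0.94776709 1.22628039 2.92208765] [ 0.31247164 -0.42936562  0.10199409]
```

Emit:
{"api": "send_rows", "payload": {
  "targets": [
    [[0,0.001,0.005],[0,0,0]],
    [[0,0.001,0.009],[0,0,0]],
    [[0,0.001,0.012],[0,0,0]],
    [[0,0.001,0.012],[0,0,0]],
    [[0,0.001,0.012],[0,0,0]]
  ]
}}

```text
clock: 16.82
tool_pos: [0.5444, -0.0362, 0.0508]
eef_rot: [0.389, 0.921, -0.0, 0.0]
contact_force: [-0.3, 1.6, 5.7]
opening: 0.148
finger_force: 38.0
```

Emit:
{"api": "send_rows", "payload": {
  "targets": [
    [[0,0,0.004],[0,0,0]],
    [[0,0,0.004],[0,0,0]],
    [[0,0,0.004],[0,0,0]]
  ]
}}

```text
clock: 17.2
tool_pos: [0.5444, -0.0363, 0.0497]
eef_rot: [0.389, 0.921, -0.0, 0.0]
contact_force: [-1.5, 0.4, 6.7]
opening: 0.154
finger_force: 38.0
```

Emit:
{"api": "send_rows", "payload": {
  "targets": [
    [[0,0,0.004],[0,0,0]],
    [[0,0,0.004],[0,0,0]],
    [[0,0,0.004],[0,0,0]]
  ]
}}

```text
clock: 17.58
tool_pos: [0.5444, -0.0362, 0.0491]
eef_rot: [0.389, 0.921, -0.0, 0.0]
contact_force: [-1.8, -0.4, 12.4]
opening: 0.155
finger_force: 38.0
```

Emit:
{"api": "send_rows", "payload": {
  "targets": [
    [[0,0,0.004],[0,0,0]],
    [[0,0,0.004],[0,0,0]],
    [[0,0,0.004],[0,0,0]]
  ]
}}

```text
clock: 17.95
tool_pos: [0.5444, -0.0362, 0.049]
eef_rot: [0.389, 0.921, -0.0, 0.001]
contact_force: [-5.9, 0.1, 22.6]
opening: 0.159
finger_force: 38.0
```

Emit:
{"api": "send_rows", "payload": {
  "targets": [
    [[0,0,0.004],[0,0,0]],
    [[0,0,0.004],[0,0,0]],
    [[0,0,0.004],[0,0,0]]
  ]
}}

```text
clock: 18.32
tool_pos: [0.5444, -0.0362, 0.049]
eef_rot: [0.389, 0.921, -0.001, 0.001]
contact_force: [-8.1, -2.8, 33.4]
opening: 0.157
finger_force: 38.0
```

Emit:
{"api": "send_rows", "payload": {
  "targets": [
    [[0,0,-0.004],[0,0,0]],
    [[0,0,-0.004],[0,0,0]],
    [[0,0,-0.004],[0,0,0]],
    [[0,0,-0.004],[0,0,0]],
    [[0,0,-0.004],[0,0,0]],
    [[0,0,-0.004],[0,0,0]]
  ]
}}

```text
clock: 19.08
tool_pos: [0.5444, -0.0362, 0.049]
eef_rot: [0.389, 0.921, -0.0, 0.001]
contact_force: [-4.9, -1.4, 23.0]
opening: 0.153
finger_force: 38.0
```

Run:
```python
from h import *
where()
d=snapshot("side");T=cam(d);a=cv2.imread("pics/side0.png")
print("bottles diff",cv2.absdiff(a,d["img"])[230:275,240:305].mean(),"slot",cv2.absdiff(a,d["img"])[300:370,265:330].mean())
# bore now: pin centred in the bore as the wrist sees it, bore where the grip had it
w=snapshot("wrist");W=np.array(w["T_tool_cam"]);g=cv2.cvtColor(w["img"],cv2.COLOR_BGR2GRAY)
print("bore top px",proj(w,np.array([.055,0,.0051]),W)," pin top (26-16=10 mm above plate top)",proj(w,np.array([.055,0,-.0049]),W))
print(g[140:196:4,292:348:4])
```

```text
19.075 [ 0.5444 -0.0362  0.049 ] yaw 44.23 F [-4.86 -1.43 22.99] op 0.153 [ 0.39  0.98 -0.72  1.92  1.06  0.68 -0.24]
bottles diff 9.017321937321938 slot 5.8227106227106225
bore top px [319.5811909  169.03182011]  pin top (26-16=10 mm above plate top) [319.69619471 171.20131742]
[[142 143 142 142 142 146 145 144 144 145 148 145 143 144]
 [140 141 139 139 142 143 142 142 143 143 142 143 143 143]
 [140 140 141 140 142 141 138 141 141 144 141 142 143 143]
 [141 141 138 140 116  97  80  94  89 114 142 140 141 145]
 [143 138 140 116  64  98 103 112 113 115 104 143 143 142]
 [140 141 119  66  95  98 111 118 122 121 104 124 141 143]
 [140 138 112  63  92 105 112 141 131 133 124  91 142 141]
 [140 139  92  68  92  96 183 195 198 134 126  87 144 138]
 [139 137  98  60  86  90 180 199 198 134 123  88 140 139]
 [138 139 117  79  84  89 127 181 168 120 114  99 139 141]
 [139 139 129  79  80  86  92  97 106 109  69 126 142 143]
 [140 141 138 123  77  69  66  83  66  82 113 139 142 142]
 [139 139 140 138 125 115  84 101 104 127 140 140 138 141]
 [139 139 139 136 138 136 139 139 139 141 141 139 140 140]]
```

Run:
```python
from h import *
a=cv2.imread("pics/scene0.png");b=snapshot("scene")["img"];s0=cv2.imread("pics/side0.png");s1=snapshot("side")["img"]
for n,A,B,(x,y,w,h) in [("scene",a,b,(236,200,65,70)),("side",s0,s1,(243,232,62,42))]:
    A,B=A[y:y+h,x:x+w],B[y:y+h,x:x+w]
    for nm,I in(("before",A),("now",B)):
        v=cv2.cvtColor(I,cv2.COLOR_BGR2HSV);out=[]
        for lo,hi in((100,125),(0,12)):
            m=cv2.inRange(v,(lo,70,50),(hi,255,255));k,l,st,c=cv2.connectedComponentsWithStats(m)
            out+=[(st[i,4].item(),c[i].round(0).tolist()) for i in range(1,k) if st[i,4]>12]
        print(n,nm,out)
    print(cv2.matchTemplate(A,B,cv2.TM_CCOEFF_NORMED).max())
```

```text
scene before [(65, [11.0, 22.0]), (75, [36.0, 17.0]), (145, [11.0, 40.0]), (116, [51.0, 58.0])]
scene now [(65, [11.0, 22.0]), (73, [36.0, 17.0]), (142, [12.0, 40.0]), (115, [51.0, 58.0])]
0.99976224
side before [(46, [8.0, 17.0]), (47, [19.0, 7.0]), (104, [9.0, 31.0]), (79, [52.0, 32.0])]
side now [(47, [8.0, 17.0]), (48, [19.0, 7.0]), (103, [9.0, 31.0]), (80, [52.0, 32.0])]
0.9992574
```

The bottles are untouched, the block is closed and the arm is pressing with about 23 N.

```bash
python3 -c "
from plant import *
print(finish_job())"
```

```text
the job is handed in; nothing more can be done
None
```

I handed the job in at about 19 s: the keeper bar is shut (0.01° off the cradle's x axis). The well half is seated on both pins at the flush height and still gripped, pressed down with about 23 N. The bottles and the slot half were not touched.

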